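# Isolate the clay mixer and draw its guard bolt with the hooked rod

### The arm

A 7-joint arm with a two-finger parallel gripper is mounted at the origin on the work surface. World frame = base frame: x ahead of the robot, y to its left, z up, the work surface at z = 0. Lengths are in m, angles in rad, forces in N, time in s.
With the tool pointing down it reaches from about 0.35 to 0.9 m from the base axis. Payload 19.9 kg.
Tool frame: the origin (TCP) lies at the very end of the fingers, on their centre line; the grasp point (between the pads) lies 19 mm behind it; z points along the fingers, y is the line along which they close (so a half turn about z gives the same grasp; the last joint's range is limited). The gripper opens to 94 mm and grips with 3 to 60 N. Pads are 16 mm wide; open, the fingers measure 119 mm over their backs; the gripper's body (75 mm by 177 mm) begins 78 mm behind the grasp point.
Start: joints at [1.3, 0.417, -0.01, 1.614, 0.005, 1.111, -0.053], TCP at [0.142, -0.609, 0.205] pointing down, gripper open.
Joint ranges: [-2.81, 2.81], [-0.39, 2.02], [-1.27, 1.25], [0.06, 2.57], [-1.19, 4.33], [0.19, 2], [-2.82, 2.82]. Speed limits (rad/s): [1.89, 1.89, 2.39, 2.39, 3.01, 3.01, 3.01].

### API

Orientations are given as a rotation vector (axis times angle).
In Python, from station import observe, capture, sign_off, boxes_of, cut_out gives the robot as it stands.
- The arm moves only by the shell command python3 -m inch 'ROWS' [FORCE]. ROWS is JSON, one flat list of numbers, 5 for each row, row after row: the closure, from 0 (fully open) to 1 (shut), then the shift along the tool's x, y, z in cm, then the turn about the tool's z in degrees. A call has 1 to 5 rows; each row is the pose to reach, as a shift and turn from the pose commanded when the call began, along the tool's axes at that moment; what a row does not reach only later rows make up. A row lasts 1/10 s, in which the tool goes at most 50 mm and 8.59 degrees, less where a joint would pass 70% of its speed; a pose out of reach is approached as far as the arm can. A call with a gripper value outside its range is refused whole. The fingers move at their own pace and stop on an object; FORCE is the grip in N (left out, the last holds). Time passes only in rows, so rows that repeat a pose let the fingers close. It gives the time, the measured TCP pose, the force, the opening and the grip force at its end, in the units of the state.
- observe(): the state, without advancing time (a new reading comes with each control period).
- capture(name): name is "scene" or "top" or "wrist"; returns a dict with "img" (420x560x3 uint8, red, green, blue), "fov_y" (degrees; the focal length in pixels is half the picture's height over the tangent of half this angle, whatever the lens; pixels are square), "cx", "cy" (the principal point, pixels), "dist" ([k1, k2, p1, p2, k3] as OpenCV has them; the pictures are not rectified), "extrinsics" (4x4, takes a point from camera to world coordinates). Camera axes: x right, y down, z forward; pixel columns grow to the right and rows downward; lengths in m; the calibration is good to about 2 mm. A picture is of the moment at which its call begins. There is no depth.
- sign_off(): hands the job in; it is judged then, once.
Trained networks look in a picture, given as the dict that the camera call returned (one of the last four; its "shot" number tells which), for a name from the list of things; names that differ only in an ending like _2 or _b are one class to them, and where a whole thing is asked for, a point or a joint stands for the part that bears it (a point fixed in the world has none). Each returns a list of dicts, best first, with "p" (0 to 1); they miss things now and then, are a little off and sometimes report something else, mostly with a low value. They report only what shows in the picture. A call takes as long as a camera call. They do not tell look-alikes from the thing itself.
- boxes_of(name, picture): "extent" ([left, top, right, bottom] as shares, 0 to 1, of the picture: columns of its width, rows of its height, round what is visible of it).
- cut_out(name, picture): "region" (420x560 bool, what is visible of it) and "extent" ([left, top, right, bottom] as shares, 0 to 1, of the picture: columns of its width, rows of its height, round what is visible of it).
The state is a dict: "clock": time; "qpos": joint angles; "joint_velocities": joint speeds; "joint_efforts": joint torques, N m; "ee_pos": TCP position; "eef_rot": TCP orientation; "force": force on the tool from outside, world axes, zero at the start; "moment": the same for the moment, N m; "gripper_width": finger opening in m; "grip_force": force on a finger pad.
Only numpy, scipy, OpenCV 4.12 (cv2) and the standard library are available. Lean on these libraries where they do the work, as an engineer would, in place of code of your own. Each camera call takes 0.05 s, during which the arm holds its last target. There are 200 camera calls.

### The job

Make the clay mixer safe for cleaning: set its drive switch to off, lever upright in the middle, and only then take the hooked rod from its rack, reach down the steep chute with it and draw the bolt all the way up, seating it with a firm pull of about 15 newtons against its stop without wrenching it. Keep the gripper itself off the mixer and leave the cup, bowl and bottle alone. Finally hang the rod back in its rack as it was, with the bolt still drawn and the switch still off.

Things in the scene. Friction and masses are not known exactly. Their poses are not given: they have to be found in the camera images.
- mixer: Clay mixer fixed to the table: blue, grey base plate 260 x 190 mm. Origin on the table, x level (away from the robot at yaw 0), z up. Its chute slopes 30 degrees from vertical, mouth on top, running down towards +x. In this frame, up the slope is u = (-0.5, 0, 0.866), out of the bed n = (0.866, 0, 0.5). A motor block 110 mm high fills y 95 to 160 mm.
- chute_floor (a point): Mid-width point of the chute's rigid closed floor, on the bed surface, at (50, 0, 60) mm of mixer, whose axes it has. The floor is square to u.
- chute_mouth (a point): Mid-width point of the bed at the chute's mouth, 145 mm up u from chute_floor; axes as mixer. The mouth is cut square to u and is the only opening. Inside, the chute is 140 mm wide along the mixer's y and only 36 mm deep along n, from the steel bed to a parallel clear plastic guard 4 mm thick.
- bolt_pin (a point): Middle of the bolt's orange pin: 10 mm thick, standing along n from 6 to 31 mm above the bed (this point 18 mm above it), mid-width in the chute. Axes: x = n, y = mixer y, z = u. With the bolt down it is 46 mm up u from the floor. The pin gives 1 mm per 3 N up u (10 mm at most). The bolt's bar, 22 mm wide, 7 mm thick, lies on the bed to 32 mm above the pin.
- bolt (a joint): Travel of the bolt up the slope, m: 0 fully down (locked), 0.055 at its hard upper stop (drawn). Starts at 0 to 0.010. Slides with about 4 to 6 N and stays where it is left. A pull of more than 9 N at the stop, for 0.1 s or more, seats it; over 60 N strains it.
- switch_box: Grey drive switch box fixed to the table, 90 (its x) x 80 x 60 mm high, yellow plate on top; origin on the table under its centre. The lever swings in its x-z plane about a pivot 62 mm straight above the origin.
- switch_knob (a point): Centre of the red ball (22 mm across) on the end of the switch lever, 70 mm from the pivot; the lever stem is 10 mm thick.
- switch (a joint): Angle of the switch lever, rad: 0 upright = off; +0.42 leaning to the box's +x = forward; -0.42 = reverse. Starts at 0.30 to 0.42. Stiff: it stays wherever it is left, and takes about 2 N at the ball. Off is a narrow position, within 0.1 of upright.
- rack: Rack for the rod, fixed to the table: dark wooden base 110 x 100 mm, 12 mm thick, and a post at its x 50 to 70 mm, 60 mm wide, 180 mm high. Two level steel prongs run from the post towards -x and end at x = -28 mm, where the slot between them is open; slot 22 mm wide, prongs 17 mm wide, 12 mm thick, tops 180 mm above the table. Origin on the table below the seat.
- rack_seat (a point): Middle of the slot, level with the prong tops, 180 mm above the rack's origin: the middle of the rod's flange rests here. Axes as rack.
- hook_rod: Loose hooked rod, about 0.2 kg, 206 mm long, heavier below the flange. Origin mid-underside of its square aluminium flange (40 x 40 x 6 mm), z up to the handle. Below, a round steel shaft 10 mm thick runs 145 mm along -z to the hook. It hangs by the flange on the prongs, shaft in the slot, axes like the rack's to within 0.1 rad.
- rod_handle (a point): Middle of the rod's wooden handle, 31 mm above the rod's origin along its z. Handle 30 mm (rod x) by 22 mm (rod y, grip across this) by 50 mm long, directly above the flange. Axes as hook_rod.
- hook_bight (a point): Bottom of the hook's gap, at the rod's own (0, 15, -140) mm, axes as the rod. The hook's arm, 10 mm round bar with centre line at z = -145 mm, runs from the shaft 30 mm along the rod's +y, then turns up into a lip whose round top is 17 mm above the arm's centre line. Free gap between shaft and lip 20 mm.
- clay_cup: Brown clay cup, 84 mm across, 90 mm high; origin under its centre. Bystander.
- white_bowl: White bowl, 110 mm across, 50 mm high; origin under its centre. Bystander.
- water_bottle: Clear bottle with blue cap, 60 mm across, 170 mm high; origin under its centre. Bystander.
Not all that is in view belongs to the job. What is shaped like the switch_box but orange is not meant. Leave any green look-alike of the rack alone.

How it is judged:
On the way, in this order (a step that is already met when the one before it is completed fails the run):
1. the drive switch is set to off (within 0.1 rad of upright) (value of joint switch between -0.1 and 0.1 rad), for 0.2 s.
2. the rod is lifted out of its rack (distance between hook_rod and rack_seat above 0.05 m), for 0.1 s.
3. the rod pulls the bolt at its stop (over 50 mm) with over 9 N (value of joint bolt above 0.05 m and contact force between hook_rod and mixer above 9 N), for 0.1 s.
At the end, for the whole second after the job is handed in: The switch lever is within 0.1 rad of upright, the bolt is drawn over 50 mm, and the rod hangs at rest by its flange on the prongs, within 15 mm of the seat, within 4 mm of its height and within 0.12 rad of upright (all of step 1 and value of joint bolt above 0.05 m and horizontal distance between hook_rod and rack_seat below 0.015 m and z of hook_rod in the frame of rack_seat between -0.004 and 0.004 m and angle between hook_rod's own z axis and vertical below 0.12 rad and linear speed of hook_rod below 0.03 m/s); the robot touches nothing.
It fails at once if the bolt is drawn past 20 mm while the switch is not off (0.15 rad) (value of joint bolt above 0.02 m and (value of joint switch above 0.15 rad or value of joint switch below -0.15 rad)).
It fails at once if the rod is forced against the mixer or bolt with over 60 N (contact force between hook_rod and mixer above 60 N).
It fails at once if the fingers press on the mixer with over 2 N (contact force between the fingers and mixer above 2 N).
It fails at once if cup, bowl or bottle is moved by over 20 mm (distance of any of clay_cup, white_bowl, water_bottle from where it was at the start of the episode above 0.02 m).
It also fails if it takes over 72 s, if anything falls off the work surface, if the arm or the gripper's body presses on something with over 40 N, if the wrist force passes 120 N, or if a joint passes its speed limit or range.

## Working session

There is one attempt and no reset: what is moved stays moved. The work goes in short steps, Python scripts to look and compute and a shell command to move; the robot and the scene stay as the last step left them, time stands still between calls to the robot, and variables do not carry over. Pictures are saved under pics/ and viewed, at most 10 in all, crops included, and the job is handed in when it is done.

```bash
mkdir -p pics; cat > h.py <<'E'
import numpy as np, cv2, pickle
from station import observe, capture, boxes_of, cut_out
def K(p):
    f=210/np.tan(np.radians(p['fov_y'])/2); return np.array([[f,0,p['cx']],[0,f,p['cy']],[0,0,1.]])
def proj(p,X):
    T=np.linalg.inv(np.array(p['extrinsics'])); X=np.atleast_2d(X).astype(float)
    return cv2.projectPoints(X,cv2.Rodrigues(T[:3,:3])[0],T[:3,3],K(p),np.array(p['dist'],float))[0][:,0]
def ray(p,uv):
    q=cv2.undistortPoints(np.array([[uv]],float),K(p),np.array(p['dist'],float))[0,0]
    E=np.array(p['extrinsics']); d=E[:3,:3]@np.array([q[0],q[1],1]); return E[:3,3],d/np.linalg.norm(d)
def atz(p,uv,z):
    o,d=ray(p,uv); return o+d*(z-o[2])/d[2]
def save(p,n): cv2.imwrite('pics/'+n+'.png',np.ascontiguousarray(np.array(p['img'])[:,:,::-1]))
E
cat > a.py <<'E'
from h import *
s=observe(); print(s)
P={}
for c in ['scene','top','wrist']:
    P[c]=p=capture(c); print(c,np.round(p['extrinsics'],3).tolist(),p['fov_y'],p['dist'])
    for n in ['mixer','switch_box','switch_knob','rack','hook_rod','rod_handle','bolt_pin','clay_cup','white_bowl','water_bottle']:
        print(n,[(round(b['p'],2),(np.array(b['extent'])*[560,420,560,420]).round(0).tolist()) for b in boxes_of(n,p)])
pickle.dump(P,open('P0.pkl','wb'))
im=np.vstack([np.array(P[c]['img'])for c in('scene','top')])
cv2.imwrite('pics/s.png',np.array(P['scene']['img'])[:,:,::-1]);cv2.imwrite('pics/t.png',np.array(P['top']['img'])[:,:,::-1])
E
python3 a.py
```

```text
{'clock': 0.0, 'qpos': array([ 1.29947742,  0.41798237, -0.01032716,  1.61417854,  0.00470126,
        1.1107197 , -0.05301344]), 'joint_velocities': array([-4.42949199e-05, -1.56325099e-04, -5.65914714e-04,  1.23053536e-03,
       -1.19133299e-03,  5.39461619e-04,  8.38968718e-04]), 'joint_efforts': array([ 2.79453307e-04, -8.51240730e+01,  6.39073458e-01, -4.25984180e+01,
       -4.89560980e-02,  1.85967347e-02,  6.79444929e-05]), 'ee_pos': array([ 0.14228741, -0.60818701,  0.20481811]), 'eef_rot': array([-3.11963637e+00, -3.60089495e-01,  3.59328827e-04]), 'force': array([-0.73539216,  0.10891445,  0.38510397]), 'moment': array([0.02077612, 0.024548  , 0.02481447]), 'grip_force': 0.0, 'gripper_width': 0.0937802836261962}
scene [[-0.813, 0.396, -0.427, 1.178], [0.582, 0.552, -0.596, 0.852], [0.0, -0.734, -0.679, 1.117], [0.0, 0.0, 0.0, 1.0]] 43.85666473928645 [-0.07588101  0.          0.          0.          0.        ]
mixer [(0.74, [236.0, 226.0, 353.0, 361.0])]
switch_box [(0.87, [262.0, 194.0, 299.0, 242.0]), (0.86, [295.0, 167.0, 326.0, 215.0])]
switch_knob [(0.61, [310.0, 167
[... 1087 characters left out ...]
k_rod [(0.73, [369.0, 234.0, 397.0, 249.0])]
rod_handle [(0.45, [374.0, 236.0, 394.0, 251.0])]
bolt_pin []
clay_cup [(0.69, [371.0, 179.0, 394.0, 202.0])]
white_bowl [(0.69, [195.0, 155.0, 290.0, 233.0]), (0.57, [320.0, 152.0, 349.0, 181.0]), (0.19, [364.0, 222.0, 395.0, 260.0])]
water_bottle [(0.74, [142.0, 187.0, 171.0, 205.0]), (0.32, [368.0, 221.0, 397.0, 262.0])]
wrist [[0.227, -0.935, -0.271, 0.22], [-0.974, -0.218, -0.064, -0.591], [0.001, 0.279, -0.96, 0.385], [0.0, 0.0, 0.0, 1.0]] 64.56315819156886 [-0.04284782  0.          0.          0.          0.        ]
mixer []
switch_box []
switch_knob []
rack []
hook_rod []
rod_handle []
bolt_pin []
clay_cup []
white_bowl []
water_bottle []
```

View pics/s.png

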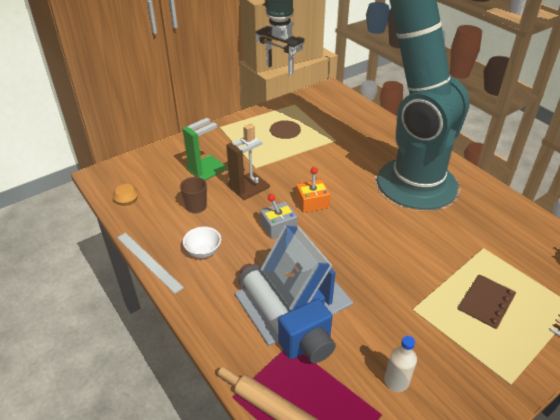

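View pics/t.png

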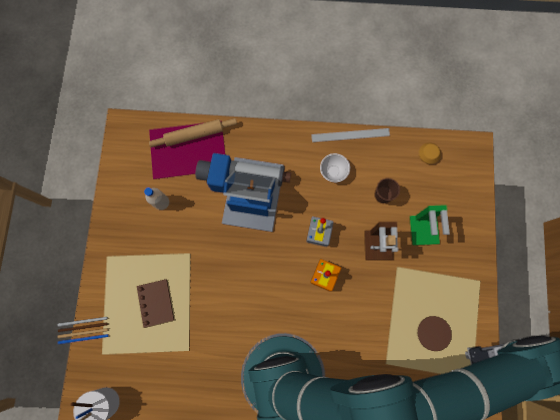

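The scene view shows two candidate pairs:
- **Switch boxes:** grey at scene (280,218) / top (320,232), orange at scene (313,193) / top (326,275). The grey one fits the description.
- **Racks:** dark brown with the rod at scene (247,168) / top (383,241), green at scene (204,150) / top (430,226). The dark one fits the description.

The mixer is at scene (295,295) / top (250,190). I'll confirm these in one enlarged crop.

```bash
python3 - <<'E'
from h import *
P=pickle.load(open('P0.pkl','rb'))
a=np.array(P['scene']['img'])[110:370,222:362]; b=np.array(P['top']['img'])[140:280,185:405]
a=cv2.resize(a,None,fx=2.3,fy=2.3,interpolation=cv2.INTER_CUBIC); b=cv2.resize(b,None,fx=2.1,fy=2.1,interpolation=cv2.INTER_CUBIC)
c=np.zeros((600,800,3),np.uint8); c[:a.shape[0],:a.shape[1]]=a[:600]; c[:b.shape[0],325:325+b.shape[1]]=b
cv2.imwrite('pics/z1.png',c[:,:,::-1])
p=P['top'];print('box',atz(p,(320,232),.06),'knob',atz(p,(322,222),.12),'rackseat',atz(p,(388,240),.2),'mix',atz(p,(250,190),.1))
E
```

```text
box [ 0.5035937  -0.10003662  0.06      ] knob [ 0.52909428 -0.10160572  0.12      ] rackseat [ 0.46904428 -0.31354517  0.2       ] mix [0.63111711 0.15772608 0.1       ]
```

View pics/z1.png

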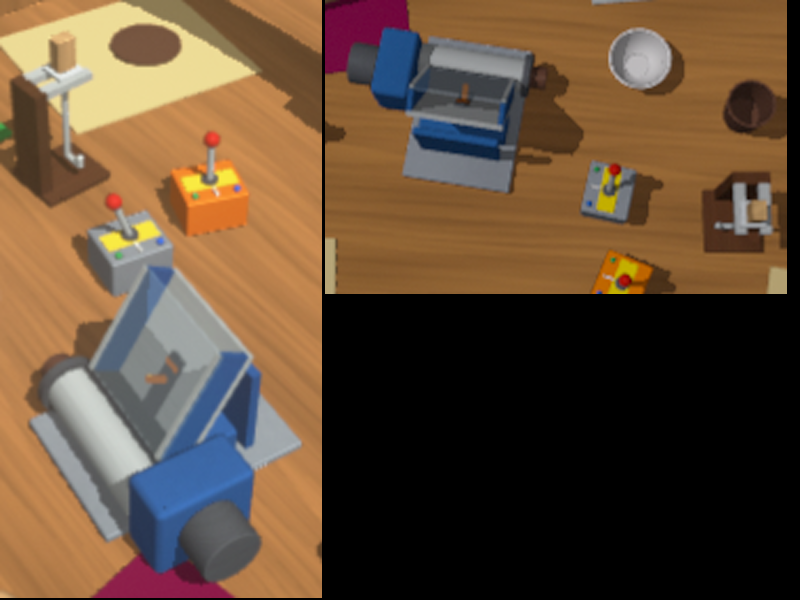

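The crop confirms both. The grey box with the yellow plate is the switch, with its lever leaning away from the robot. The dark rack holds the rod, its post on the far side and its prongs open towards the robot, with the hook pointing to world +y. I'll move to a viewing pose.

```bash
cat > go.py <<'E'
# usage: go.py x y z yaw_deg(of tool x axis in world): prints shift in tool axes (cm) and turn
import sys; from h import *
from scipy.spatial.transform import Rotation as Ro
s=observe(); R=Ro.from_rotvec(s['eef_rot']).as_matrix()
t=[float(a) for a in sys.argv[1:5]]
d=R.T@(np.array(t[:3])-s['ee_pos'])*100
y=np.degrees(np.arctan2(R[1,0],R[0,0])); turn=-((t[3]-y+180)%360-180)
print('d cm',d.round(2),'len',np.linalg.norm(d).round(1),'turn',round(turn,1),'now',s['ee_pos'].round(4),'yaw',round(y,2),'clock',s['clock'],'F',s['force'].round(1),'w',s['gripper_width'])
E
python3 -m inch '[0,4,-4,-3,3, 0,8,-8,-6,6, 0,12,-12,-9,10, 0,15,-16,-13,13, 0,16,-17,-13,13]'
python3 -m inch '[0,4,-4,0,0, 0,8,-8,0,0, 0,12,-12,0,0, 0,14,-16,0,0, 0,16,-19,0,0]'
python3 go.py .42 -.12 .335 0
```

```text
clock: 2.15
ee_pos: [0.2526, -0.4189, 0.3287]
eef_rot: [3.141, 0.001, 0.0]
force: [1.3, -0.2, -0.5]
gripper_width: 0.094
grip_force: 0.0
clock: 2.65
ee_pos: [0.4123, -0.228, 0.3275]
eef_rot: [3.141, 0.004, 0.001]
force: [1.9, -0.1, -0.5]
gripper_width: 0.0939
grip_force: 0.0
d cm [  0.8  -10.8   -0.76] len 10.9 turn 0.2 now [ 0.4123 -0.228   0.3275] yaw 0.16 clock 2.65 F [ 1.9 -0.1 -0.5] w 0.09387421102433557
```

```bash
python3 -m inch '[0,0,-4,0,0, 0,0,-5,0,0, 0,0,-5,0,0]'; python3 - <<'E'
from h import *
p=capture('wrist'); save(p,'w1'); pickle.dump(p,open('w1.pkl','wb'))
E
```

```text
clock: 2.95
ee_pos: [0.4115, -0.1789, 0.3276]
eef_rot: [3.141, 0.008, 0.001]
force: [-1.0, 0.1, 0.5]
gripper_width: 0.0939
grip_force: 0.0
```

View pics/w1.png

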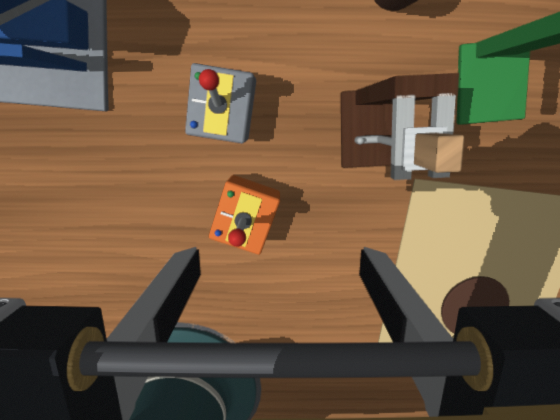

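The wrist view shows:
- **Grey box:** top corners at about (194,65), (256,73), (247,142), (187,134), knob at (209,79).
- **Rack prongs:** at columns 391–413 and 433–456, with front ends at row ~167.
- **Handle:** at (440,152).
- **Hook tip:** at (360,140).

```bash
python3 - <<'E'
from h import *
p=pickle.load(open('w1.pkl','rb'))
c=[atz(p,q,.06) for q in[(194,65),(256,73),(247,142),(187,134)]]
c=np.array(c);print(c.round(4)[:,:2],'ctr',c.mean(0).round(4),[np.linalg.norm(c[i]-c[i-1]).round(4) for i in range(4)])
print('yaw x', [np.degrees(np.arctan2(*(a-b)[1::-1])).round(1) for a,b in((c[0],c[3]),(c[1],c[2]))],'y',[np.degrees(np.arctan2(*(a-b)[1::-1])).round(1) for a,b in((c[0],c[1]),(c[3],c[2]))])
print('knob',atz(p,(209,79),.127))
for n,q,z in [('Lfront-l',(391,165),.18),('Lfront-r',(411,165),.18),('Rfront-l',(436,167),.18),('Rfront-r',(457,167),.18),('Lback-l',(393,96),.18),('Lback-r',(414,97),.18),('Rback-l',(432,97),.18),('Rback-r',(454,96),.18),
 ('base fl',(342,167),.012),('base bl',(342,92),.012),('postbl',(398,76),.18),('mixer corner',(106,109),.006)]: print(n,atz(p,q,z)[:2].round(4))
def crop(x0,y0,x1,y1,f,n): cv2.imwrite('pics/'+n,cv2.resize(np.array(p['img'])[y0:y1,x0:x1,::-1],None,fx=f,fy=f,interpolation=cv2.INTER_CUBIC))
crop(330,60,490,180,5,'c1.png')
E
```

```text
[[ 0.5558 -0.072 ]
 [ 0.5462 -0.1496]
 [ 0.4607 -0.1365]
 [ 0.471  -0.0576]] ctr [ 0.5084 -0.1039  0.06  ] [np.float64(0.086), np.float64(0.0782), np.float64(0.0865), np.float64(0.0796)]
yaw x [np.float64(-9.6), np.float64(-8.7)] y [np.float64(83.0), np.float64(82.6)]
knob [ 0.531985  -0.1033602  0.127    ]
Lfront-l [ 0.4475 -0.2897]
Lfront-r [ 0.4477 -0.3098]
Rfront-l [ 0.4459 -0.3353]
Rfront-r [ 0.4461 -0.3567]
Lback-l [ 0.5124 -0.2858]
Lback-r [ 0.5118 -0.3058]
Rback-l [ 0.5121 -0.3231]
Rback-r [ 0.5134 -0.3442]
base fl [ 0.4214 -0.2731]
base bl [ 0.5276 -0.2675]
postbl [ 0.5302 -0.2889]
mixer corner [0.5048 0.074 ]
```

View pics/c1.png

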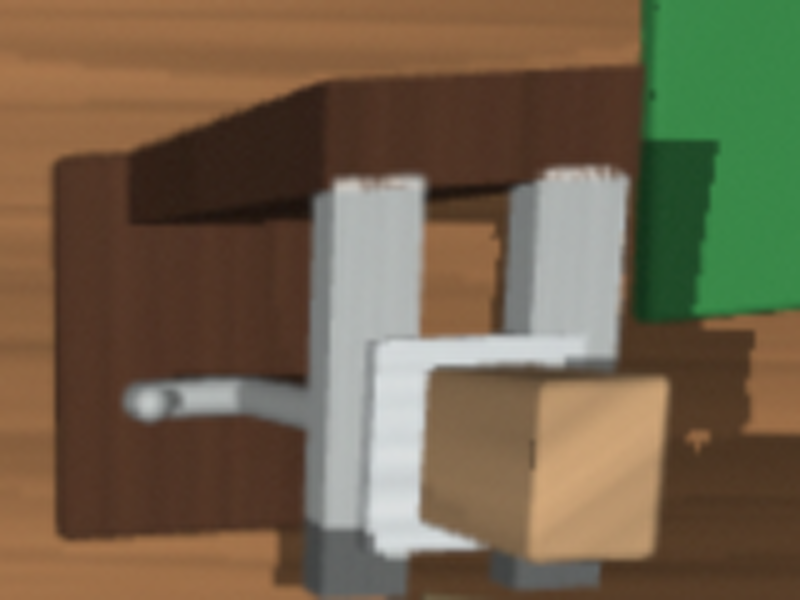

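The crop shows the left prong's top face running from (333–424,190) to (318–408,527) and the right one's right edge from (627,185) to (600,565). The handle top corners are (540,378), (668,375), (655,556), (530,560). The flange's left edge runs from (370,340) to (378,555). All are in crop pixels.

```bash
python3 - <<'E'
from h import *
p=pickle.load(open('w1.pkl','rb'))
f=lambda q,z: atz(p,(q[0]/5+330-.4,q[1]/5+60-.4),z)[:2].round(4)
for n,q,z in [('Lb-l',(333,190),.18),('Lb-r',(424,190),.18),('Lf-l',(316,527),.18),('Lf-r',(408,527),.18),('Rb-l',(540,180),.18),('Rb-r',(627,185),.18),('Rf-r',(602,558),.18),
('h1',(540,378),.236),('h2',(668,375),.236),('h3',(655,556),.236),('h4',(530,560),.236),('fl1',(370,340),.186),('fl2',(378,555),.186),('lip',(150,402),.052),('posttop near',(335,180),.18),('post far',(325,82),.18),('far r',(640,66),.18)]: print(n,f(q,z))
E
python3 go.py .508 -.104 .20 -98.5; python3 go.py .508 -.104 .20 81.5
```

```text
Lb-l [ 0.511  -0.2889]
Lb-r [ 0.5113 -0.3063]
Lf-l [ 0.4475 -0.2915]
Lf-r [ 0.4477 -0.31  ]
Rb-l [ 0.5135 -0.3283]
Rb-r [ 0.5129 -0.3452]
Rf-r [ 0.4419 -0.3501]
h1 [ 0.4794 -0.3065]
h2 [ 0.4802 -0.3276]
h3 [ 0.4508 -0.3298]
h4 [ 0.4499 -0.3087]
fl1 [ 0.4838 -0.2965]
fl2 [ 0.443  -0.3022]
lip [ 0.4636 -0.2873]
posttop near [ 0.5128 -0.2891]
post far [ 0.5301 -0.2857]
far r [ 0.5341 -0.3449]
d cm [ 9.7  -7.62 12.75] len 17.7 turn 98.7 now [ 0.4112 -0.1804  0.3275] yaw 0.17 clock 3.0 F [ 0.1 -0.1  0.6] w 0.09372366430100566
d cm [ 9.7  -7.62 12.75] len 17.7 turn -81.3 now [ 0.4112 -0.1804  0.3275] yaw 0.17 clock 3.0 F [ 0.1 -0.1  0.6] w 0.09372366430100566
```

Measured positions:
- **Switch box:** about (0.509, -0.102), yaw -8.5°.
- **Rod handle:** about (0.465, -0.318), yaw 4.3°.

Next is the switch: straddle the knob along the box's x and close on the box centre.

```bash
python3 -m inch '[0,2,-1.6,2.4,-8, 0,4,-3.2,4.8,-16, 0,6,-4.8,7.2,-24, 0,8,-6.4,9.6,-32, 0,9.8,-7.8,12,-40]'; python3 -m inch '[0,0,0,0,-8,0,0,0,0,-16,0,0,0,0,-24,0,0,0,0,-32,0,0,0,0,-41]';python3 -m inch '[0,0,0,0,0,0,0,0,0,0]'; python3 go.py .509 -.102 .111 81.5;python3 - <<'E'
from h import *
p=capture('wrist'); save(p,'w2'); pickle.dump(p,open('w2.pkl','wb'))
E
```

```text
clock: 3.5
ee_pos: [0.5099, -0.1028, 0.206]
eef_rot: [2.949, 1.084, -0.0]
force: [0.4, -0.8, 0.1]
gripper_width: 0.094
grip_force: 0.0
clock: 4.0
ee_pos: [0.5091, -0.1037, 0.2069]
eef_rot: [-2.39, -2.039, 0.001]
force: [-0.2, -0.1, -0.1]
gripper_width: 0.094
grip_force: 0.0
clock: 4.2
ee_pos: [0.5091, -0.1029, 0.207]
eef_rot: [-2.4, -2.027, 0.0]
force: [-0.7, -0.3, 0.0]
gripper_width: 0.0941
grip_force: 0.0
d cm [ 0.09 -0.02  9.6 ] len 9.6 turn -1.1 now [ 0.5091 -0.1029  0.207 ] yaw 80.38 clock 4.2 F [-0.7 -0.3  0. ] w 0.09407845577998364
```

View pics/w2.png

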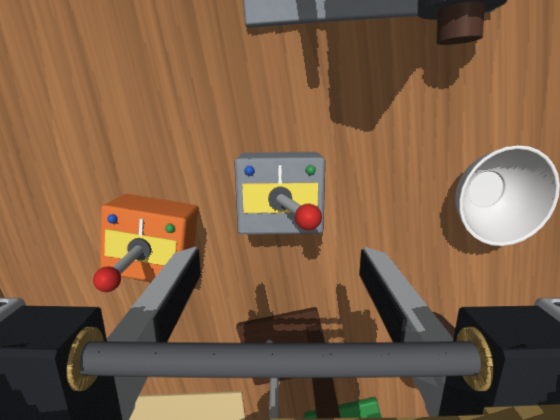

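The knob is at (308,216), the pivot at (280,199), and the fingers are centred on column 280. Everything is aligned, so I'll descend and close.

```bash
python3 -m inch '[0,0,0,3,0, 0,0,0,6,0, 0,0,0,8.5,0, 0,0,0,9.6,0, 0,0,0,9.6,0]' 20; python3 -m inch '[1,0,0,0,0,1,0,0,0,0,1,0,0,0,0,1,0,0,0,0,1,0,0,0,0]' 20;python3 -m inch '[1,0,0,0,0,1,0,0,0,0,1,0,0,0,0]'
```

```text
clock: 4.75
ee_pos: [0.5086, -0.1015, 0.1103]
eef_rot: [-2.394, -2.032, 0.002]
force: [1.2, 0.9, 0.4]
gripper_width: 0.0939
grip_force: 0.0
clock: 5.25
ee_pos: [0.51, -0.1017, 0.112]
eef_rot: [2.392, 2.034, 0.002]
force: [4.4, -0.2, 2.0]
gripper_width: 0.0575
grip_force: 1.5
clock: 5.55
ee_pos: [0.5091, -0.1016, 0.1113]
eef_rot: [-2.393, -2.035, -0.0]
force: [1.7, -0.6, 1.9]
gripper_width: 0.0333
grip_force: 1.1
```

```bash
python3 -m inch '[1,0,0,0,0,1,0,0,0,0,1,0,0,0,0,1,0,0,0,0]'; python3 -m inch '[0,0,0,0,0,0,0,0,0,0,0,0,0,0,0,0,0,0,0,0]'; python3 -m inch '[0,0,0,-4,0,0,0,0,-8,0,0,0,0,-11,0,0,0,0,-11,0,0,0,0,-11,0]'; python3 - <<'E'
from h import *
p=capture('wrist'); save(p,'w3'); pickle.dump(p,open('w3.pkl','wb'))
for n in('switch_knob',): print([(b['p'],(np.array(b['extent'])*[560,420,560,420]).round(0)) for b in boxes_of(n,p)])
im=np.array(p['img']).astype(int); m=(im[:,:,0]>150)&(im[:,:,1]<60)
n,l,st,c=cv2.connectedComponentsWithStats(m.astype(np.uint8))
for i in range(1,n):
  if st[i,4]>40: print(c[i],st[i,4],atz(p,c[i],.132))
E
python3 go.py .465 -.319 .25 4.3
```

```text
clock: 5.95
ee_pos: [0.509, -0.1015, 0.1112]
eef_rot: [-2.393, -2.035, 0.0]
force: [2.1, 0.5, 1.2]
gripper_width: 0.0204
grip_force: 20.0
clock: 6.35
ee_pos: [0.5089, -0.1015, 0.1112]
eef_rot: [-2.393, -2.035, 0.0]
force: [-0.7, -0.7, 0.1]
gripper_width: 0.0493
grip_force: 0.0
clock: 6.85
ee_pos: [0.5091, -0.1017, 0.2214]
eef_rot: [2.393, 2.035, 0.0]
force: [-0.1, -1.2, -1.1]
gripper_width: 0.0893
grip_force: 0.0
[(0.95, array([264., 194., 293., 228.])), (0.74, array([103., 242., 149., 282.]))]
[278.73076923 213.09763314] 338 [ 0.50793292 -0.09854332  0.132     ]
[110.64874552 271.28673835] 279 [ 0.34994718 -0.12778592  0.132     ]
d cm [-22.16  -0.81  -2.98] len 22.4 turn 76.5 now [ 0.5086 -0.1015  0.2203] yaw 80.76 clock 6.95 F [ 1.4  1.2 -0.3] w 0.09341127342639531
```

```bash
python3 - <<'E'
from h import *
p=pickle.load(open('w3.pkl','rb'))
hsv=cv2.cvtColor(np.array(p['img']),cv2.COLOR_RGB2HSV); m=((hsv[:,:,0]>24)&(hsv[:,:,0]<34)&(hsv[:,:,1]>200)&(hsv[:,:,2]>120)).astype(np.uint8)
m[:,:225]=0; m[260:]=0
ys,xs=np.nonzero(m); print(xs.min(),xs.max(),ys.min(),ys.max(),m.sum()); r=cv2.minAreaRect(np.c_[xs,ys].astype(np.float32)); print(r, atz(p,r[0],.061))
E
python3 -m inch '[0.3,3.5,-1.5,-4,8, 0.3,7,-3,-8,16, 0.3,11,-4.5,-11,24, 0.3,15,-6,-13,32, 0.3,19,-8,-13,40]'; python3 -m inch '[0.3,2.5,-4,0,8,0.3,2.5,-4,0,16,0.3,2.5,-4,0,24,0.3,2.5,-4,0,32,0.3,2.5,-4,0,40]'
python3 go.py .45 .148 .35 0
python3 - <<'E'
from h import *
p=capture('wrist'); save(p,'w4'); pickle.dump(p,open('w4.pkl','wb'))
E
```

```text
clock: 7.45
ee_pos: [0.4638, 0.091, 0.3518]
eef_rot: [2.939, 1.109, 0.003]
force: [1.1, 0.2, -0.5]
gripper_width: 0.066
grip_force: 0.0
clock: 7.95
ee_pos: [0.4555, 0.1358, 0.3492]
eef_rot: [-3.141, -0.038, 0.003]
force: [-0.6, -0.1, 0.6]
gripper_width: 0.0658
grip_force: 0.0
d cm [-0.52 -1.23 -0.07] len 1.3 turn 1.4 now [0.4555 0.1358 0.3492] yaw 1.39 clock 7.95 F [-0.6 -0.1  0.6] w 0.0658183753616525Traceback (most recent call last):
  File "<stdin>", line 5, in <module>
    return umr_minimum(a, axis, None, out, keepdims, initial, where)
ValueError: zero-size array to reduction operation minimum which has no identity
```

View pics/w4.png

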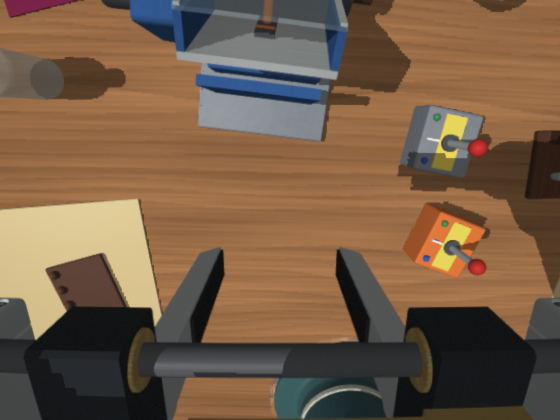

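The chute mouth is cut off at the top, around row 50. The base plate's near corners are at (200,128) and (324,138). The switch pivot is at (451,144) and its knob at (479,148). I'll go further forward and check the switch numerically.

```bash
python3 -m inch '[0.3,4,-0.6,0,0,0.3,8,-1.2,0,1.4,0.3,11.5,-1.2,0,1.4,0.3,11.5,-1.2,0,1.4]'
python3 - <<'E'
from h import *
p=pickle.load(open('w4.pkl','rb'))
b=np.array([.509,-.102,0]);a=np.radians(-8.5);ax=np.array([np.cos(a),np.sin(a),0])
print('pivot',proj(p,b+[0,0,.062]),'knob for ang',[(t,proj(p,b+[0,0,.062]+.07*(ax*np.sin(t)+np.array([0,0,np.cos(t)]))).round(1).tolist()) for t in(-.1,0,.1)])
def red(p):
  im=np.array(p['img']).astype(int); m=(im[:,:,0]>150)&(im[:,:,1]<60)
  n,l,st,c=cv2.connectedComponentsWithStats(m.astype(np.uint8)); return [c[i].round(1).tolist() for i in range(1,n) if st[i,4]>40]
print(red(p))
p=capture('wrist'); save(p,'w5'); pickle.dump(p,open('w5.pkl','wb'))
E
```

```text
clock: 8.4
ee_pos: [0.573, 0.1505, 0.3473]
eef_rot: [-3.14, -0.011, 0.007]
force: [-0.4, 0.3, -0.8]
gripper_width: 0.0659
grip_force: 0.0
pivot [[450.3613135  142.38900124]] knob for ang [(-0.1, [[477.0, 152.6]]), (0, [[479.0, 146.9]]), (0.1, [[480.7, 141.0]])]
[[478.0, 147.6], [477.0, 268.2]]
```

View pics/w5.png

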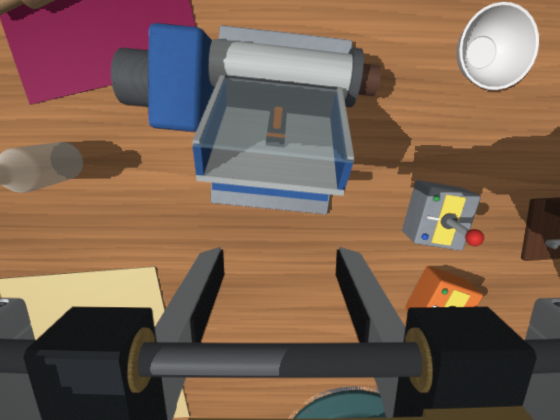

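Comparing the knob with its predicted pixel puts the switch at about -0.01 rad, so it is off. The picture shows the plate corners at about (212,203), (329,210), (354,40) and (220,28), a mouth rim line from (200,178) to (350,190), and the bolt at (277,122). Next I'll fit the mixer pose.

```bash
cat > mix.py <<'E'
from h import *
from scipy.optimize import least_squares
p=pickle.load(open('w5.pkl','rb'))
def W(q,X):
    X=np.atleast_2d(X).astype(float); c,s=np.cos(q[2]),np.sin(q[2]); return np.c_[q[0]+c*X[:,0]-s*X[:,1],q[1]+s*X[:,0]+c*X[:,1],X[:,2]]
M=np.array([[-.130,.095,.006],[-.130,-.095,.006],[.130,-.095,.006]]);U=np.array([[212,203],[329,210],[354,40]])
if __name__=='__main__':
    for th in (.004,.010):
        M[:,2]=th
        for sx in ((.13,.095),(.095,.13)):
            M[:,:2]=np.sign(M[:,:2])*sx
            r=least_squares(lambda q:(proj(p,W(q,M))-U).ravel(),[.64,.16,-.1]); print(th,sx,r.x.round(4),r.fun.round(1))
    M[:,2]=.008; M[:,:2]=np.sign(M[:,:2])*(.13,.095)
    q=least_squares(lambda q:(proj(p,W(q,M))-U).ravel(),[.64,.16,-.1]).x
    u=np.array([-.5,0,.866]);n=np.array([.866,0,.5]);F=np.array([.05,0,.06]);y=np.array([0,1,0])
    f=4
    im=cv2.resize(np.array(p['img'])[60:215,180:380,::-1],None,fx=f,fy=f,interpolation=cv2.INTER_CUBIC)
    def L(a,b,col):
        P=[tuple(np.round((v-[180,60]+.5)*f).astype(int).tolist()) for v in proj(p,W(q,np.array([a,b])))]; cv2.line(im,*P,col,1)
    for h,col in((0,(0,0,255)),(.036,(0,255,0)),(.04,(0,255,255))):
        c=[F+s*y*.07+k*u+h*n for s,k in((1,0),(1,.145),(-1,.145),(-1,0))]
        for i in range(4): L(c[i],c[i-1],col)
    for t in(0,.01): L(F+(.046+t)*u+.006*n,F+(.046+t)*u+.031*n,(255,0,255))
    L(F+.078*u+.007*n+.011*y,F+.078*u+.007*n-.011*y,(255,255,0))
    cv2.imwrite('pics/ov.png',im); print(q)
E
python3 mix.py
```

```text
0.004 (0.13, 0.095) [ 0.6411  0.1518 -0.0895] [ 1.  -1.5 -0.   2.2 -0.9 -0.7]
0.004 (0.095, 0.13) [0.6264 0.1701 0.0857] [-19.5  -1.9  23.7 -21.4  -4.2  21.5]
0.01 (0.13, 0.095) [ 0.6414  0.1522 -0.0895] [ 0.  -0.7  0.3  3.1 -0.2 -1.8]
0.01 (0.095, 0.13) [0.6267 0.1705 0.0859] [-20.7  -1.1  24.3 -20.8  -3.7  20.6]
[ 0.64128366  0.15203183 -0.08952515]
```

View pics/ov.png

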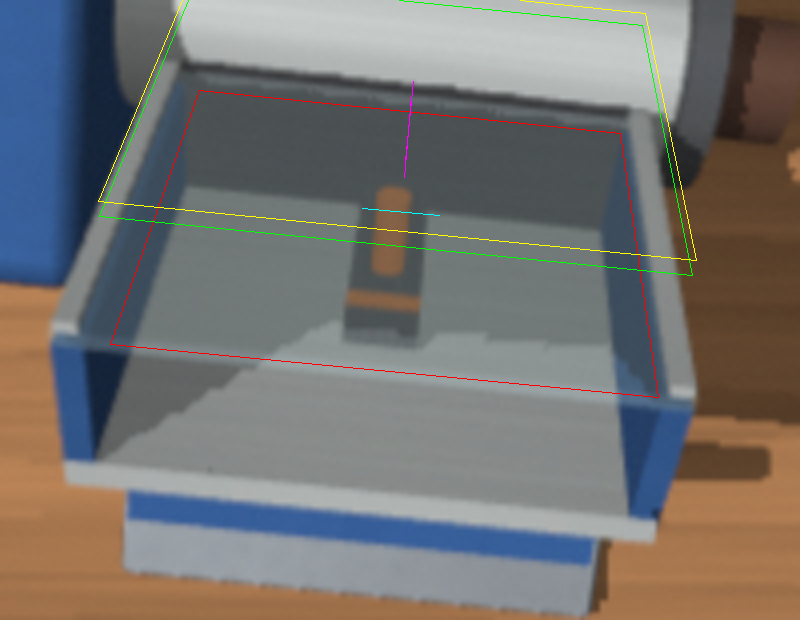

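The overlay shows the plate isn't centred in x: the mouth actually sits about 30 mm nearer the robot. Yaw and y look good. I'll refit on the bed's mouth corners at overlay (97,462) and (628,517), the pin from (393,192) to (388,272), and the bar end at (343,340) and (418,347), with the bolt travel left free.

```bash
cat > mix2.py <<'E'
from mix import *
u=np.array([-.5,0,.866]);n=np.array([.866,0,.5]);F=np.array([.05,0,.06]);y=np.array([0,1,0])
O=lambda a:np.array(a)/4+[179.5,59.5]
U=O([(97,462),(628,517),(390,274),(394,188),(343,340),(418,347),(180,64),(640,108)])
def pts(q):
    b=q[3]; return np.array([F+.145*u+.07*y,F+.145*u-.07*y,F+(.046+b)*u+.006*n,F+(.046+b)*u+.031*n,F+(.078+b)*u+.007*n+.011*y,F+(.078+b)*u+.007*n-.011*y,F+.04*n+.07*y,F+.04*n-.07*y])
r=least_squares(lambda q:(proj(p,W(q,pts(q)))-U).ravel(),[.61,.152,-.09,.005],x_scale=[.01,.01,.1,.01])
if __name__=='__main__':
    q=r.x;print(q.round(4)); print(r.fun.reshape(-1,2).round(1).tolist())
    print('mouth bed mid',W(q,F+.145*u),'pin mid',W(q,F+(.046+q[3])*u+.018*n))
E
python3 mix2.py; python3 go.py .465 -.319 .30 4.3
```

```text
[ 0.6117  0.1569 -0.0982  0.0096]
[[0.0, -1.2], [1.0, -1.2], [-0.5, 0.9], [0.3, 3.8], [0.1, -2.2], [0.5, -1.9], [1.5, 0.4], [-3.3, 1.6]]
mouth bed mid [[0.58935615 0.15908421 0.18557   ]] pin mid [[0.64937587 0.15317318 0.11711132]]
d cm [-10.97  46.94   4.79] len 48.4 turn -3.9 now [0.5712 0.1511 0.348 ] yaw 0.45 clock 8.45 F [-0.3 -0.4  0.1] w 0.06611252218288906
```

Mixer pose: (0.612, 0.157), yaw -5.6°, fitted to about 2 mm. Now I'll fetch the rod.

```bash
python3 -m inch '[0.3,-1,4.5,0,-1,0.3,-2,9,0,-2,0.3,-3.5,14,0,-3,0.3,-5,19,0,-4,0.3,-6,24,0,-4]' 30;python3 -m inch '[0.3,-1,4.5,0,0,0.3,-2,9,0,0,0.3,-3,14,0,0,0.3,-4,19,2,0,0.3,-4.5,22.5,4,0]';python3 -m inch '[0.3,0,0,0,0]';python3 go.py .465 -.319 .192 4.3
```

```text
clock: 8.95
ee_pos: [0.5108, -0.0851, 0.3504]
eef_rot: [3.139, 0.123, -0.0]
force: [1.5, 0.8, 0.3]
gripper_width: 0.0654
grip_force: 0.0
clock: 9.45
ee_pos: [0.4835, -0.3137, 0.3103]
eef_rot: [3.138, 0.12, 0.001]
force: [0.6, 0.0, -0.1]
gripper_width: 0.0661
grip_force: 0.0
clock: 9.55
ee_pos: [0.4812, -0.3161, 0.3066]
eef_rot: [-3.137, -0.11, 0.007]
force: [0.6, -0.2, 0.4]
gripper_width: 0.0657
grip_force: 0.0
d cm [-1.59  0.2  11.47] len 11.6 turn -0.3 now [ 0.4812 -0.3161  0.3066] yaw 4.03 clock 9.55 F [ 0.6 -0.2  0.4] w 0.06567188932901699
```

```bash
python3 -m inch '[0.3,-1.6,0.2,1,0,0.3,-1.6,0.2,4,0,0.3,-1.6,0.2,7.5,0,0.3,-1.6,0.2,10.5,0,0.3,-1.6,0.2,11.4,0]' 30;python3 -m inch '[1,0,0,0,0,1,0,0,0,0,1,0,0,0,0,1,0,0,0,0,1,0,0,0,0]' 30;python3 -m inch '[1,0,0,0,0,1,0,0,0,0,1,0,0,0,0]'; python3 go.py .465 -.319 .192 4.3
```

```text
clock: 10.05
ee_pos: [0.4673, -0.3133, 0.1937]
eef_rot: [-3.137, -0.121, 0.005]
force: [0.1, 0.1, 0.2]
gripper_width: 0.0656
grip_force: 0.0
clock: 10.55
ee_pos: [0.4691, -0.3149, 0.197]
eef_rot: [3.139, 0.118, 0.001]
force: [-1.3, 0.4, 0.2]
gripper_width: 0.029
grip_force: 0.0
clock: 10.85
ee_pos: [0.4691, -0.315, 0.1968]
eef_rot: [3.139, 0.118, 0.001]
force: [0.1, -1.2, 6.3]
gripper_width: 0.0217
grip_force: 30.0
d cm [-0.44  0.37  0.48] len 0.7 turn -0.0 now [ 0.4691 -0.315   0.1968] yaw 4.3 clock 10.85 F [ 0.1 -1.2  6.3] w 0.021724759477670517
```

Gripped at 30 N. The hang pose to return to is TCP (0.469, -0.315, 0.197). I'll lift it 15 mm and slide it out towards the robot.

```bash
python3 -m inch '[1,0,0,-0.8,0,1,0,0,-1.5,0,1,-1,0,-1.6,0,1,-3,0,-1.6,0,1,-6,0,-1.6,0]' 30;python3 -m inch '[1,-3,0,0,0,1,-4,0,-3,0,1,-4,0,-7,0,1,-4,0,-11,0,1,-4,0,-14,0]';python3 -m inch '[1,0,0,0,0,1,0,0,0,0]'; python3 - <<'E'
from h import *
s=observe();print(s['ee_pos'],s['gripper_width'])
p=capture('scene'); pickle.dump(p,open('s2.pkl','wb'))
x=proj(p,s['ee_pos'])[0];print(x)
x0,y0=int(x[0])-90,max(int(x[1])-60,0)
cv2.imwrite('pics/c2.png',cv2.resize(np.array(p['img'])[y0:y0+135,x0:x0+180,::-1],None,fx=4.4,fy=4.4,interpolation=cv2.INTER_CUBIC)); print(x0,y0)
E
```

```text
clock: 11.35
ee_pos: [0.4085, -0.3188, 0.2122]
eef_rot: [-3.139, -0.12, -0.0]
force: [0.5, -0.1, -1.8]
gripper_width: 0.0217
grip_force: 30.0
clock: 11.85
ee_pos: [0.3686, -0.3222, 0.3548]
eef_rot: [3.138, 0.117, 0.002]
force: [0.8, -0.6, -3.1]
gripper_width: 0.0215
grip_force: 30.0
clock: 12.05
ee_pos: [0.3686, -0.3222, 0.3521]
eef_rot: [3.139, 0.117, -0.0]
force: [-1.0, 0.5, -2.8]
gripper_width: 0.0218
grip_force: 30.0
[ 0.36864968 -0.3221919   0.35213409] 0.021783412938853865
[273.25263301  81.14896073]
183 21
```

View pics/c2.png

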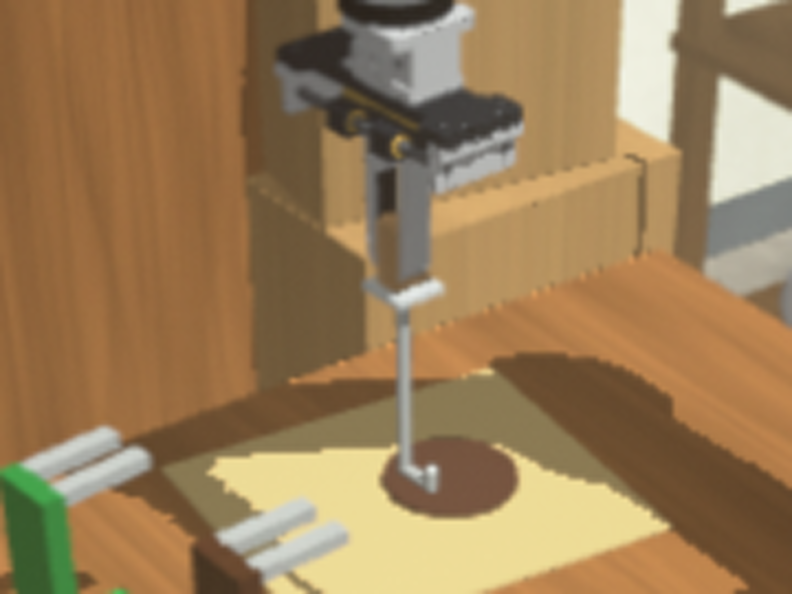

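The crop shows the rod held vertical with its hook towards +y. That was my tenth picture, so from here I work on numbers only. Since the tool can't tilt, I'll pivot the rod in the pads by pressing its tip against the chute bed.

```bash
cat > plan.py <<'E'
import sys
from mix2 import *
q=r.x; OX,L=.004,.1808
def tcp(s,nn,ym,phi):
    "arm centre at s along u, nn off the bed; returns world TCP"
    t=F+s*u+nn*n; f=np.radians(phi)
    P=t+L*np.array([-np.sin(f),0,np.cos(f)])+OX*np.array([np.cos(f),0,np.sin(f)]); P[1]=ym; P[2]-=.019
    return W(q,P)[0]
YAW=np.degrees(q[2])
if __name__=='__main__':
    from scipy.spatial.transform import Rotation as Ro
    s=observe(); R=Ro.from_rotvec(s['eef_rot']).as_matrix(); y0=np.degrees(np.arctan2(R[1,0],R[0,0]))
    cur=s['ee_pos']; print('now',cur.round(4),'yaw',y0.round(2),'target yaw',YAW.round(2),'F',s['force'].round(1),'clk',s['clock'])
    c,si=np.cos(q[2]),np.sin(q[2]); d=cur-np.array([q[0],q[1],0]); m=np.array([c*d[0]+si*d[1],-si*d[0]+c*d[1],d[2]+.019])
    v=m-F; print('P mixer',m.round(4),'P: s',(v@u).round(4),'n',(v@n).round(4))
    for a in sys.argv[1:]:
        w=tcp(*[float(k) for k in a.split(',')]); print(a,w.round(4),'d cm',(R.T@(w-cur)*100).round(2))
E
python3 plan.py .135,.014,-.045,0; python3 - <<'E'
from h import *
p=pickle.load(open('s2.pkl','rb')); T=np.array([.3686,-.3222,.3521]); a=np.radians(4.3); x=np.array([np.cos(a),np.sin(a),0])
for o in(0,-.004): print(o,proj(p,[T+o*x+[0,0,-.0168],T+o*x+[0,0,-.1618]]))
print('seen',(404/4.4+183,310/4.4+21),(404/4.4+183,468/4.4+21))
im=cv2.cvtColor(np.array(p['img']),cv2.COLOR_RGB2GRAY).astype(int)
for r in range(86,134,6): print(r,im[r,268:284])
E
```

```text
now [ 0.3685 -0.322   0.3514] yaw 4.29 target yaw -5.62 F [ 0.6  0.  -2. ] clk 12.1
P mixer [-0.1951 -0.5004  0.3704] P: s 0.3914 n -0.0571
.135,.014,-.045,0 [0.606  0.1122 0.3457] d cm [ 26.93 -41.52   0.58]
0 [[273.32201792  86.13703585]
 [273.78996731 126.5145555 ]]
-0.004 [[274.34064437  85.72232849]
 [274.75059267 126.07592593]]
seen (274.8181818181818, 91.45454545454545) (274.8181818181818, 127.36363636363636)
86 [130 125 114 106  98  99 115 133 189 212 216 226 224 224 216 192]
92 [147 148 150 147 135 125 122 119 139 147 149 149 148 148 150 150]
98 [147 147 149 149 129 130 159 170 142 139 143 146 148 148 146 143]
104 [144 145 146 144 141 133 157 170 150 142 143 141 140 142 142 143]
110 [ 82  82  84  85  91 119 156 168 136 120 119 121 122 122 122 122]
116 [123 122 122 122 121 123 153 170 142 125 123 122 122 122 122 122]
122 [141 141 141 149 192 160 157 169 129  98  92  91  91  91  91  91]
128 [215 186 124  95  92  96 119 156 185 200 195 150 187 205 144 101]
```

The offset is confirmed and the rod is upright. I'll travel to above the mouth.

```bash
python3 -m inch '[1,1.5,-3,-3,2,1,4,-6,-6,4,1,6.5,-10,-7,6,1,9,-14,-7,8,1,11.5,-18,-7,10]' 30;python3 plan.py .21,-.01,-.045,0 .135,.014,-.045,0
```

```text
clock: 12.6
ee_pos: [0.4705, -0.1324, 0.4214]
eef_rot: [-3.137, 0.159, 0.002]
force: [0.8, -0.4, -2.2]
gripper_width: 0.0216
grip_force: 30.0
now [ 0.4705 -0.1324  0.4214] yaw -5.8 target yaw -5.62 F [ 0.8 -0.4 -2.2] clk 12.6
P mixer [-0.1122 -0.3018  0.4404] P: s 0.4105 n 0.0497
.21,-.01,-.045,0 [0.548  0.1179 0.3987] d cm [  5.18 -25.69   2.27]
.135,.014,-.045,0 [0.606  0.1122 0.3457] d cm [ 11.02 -25.71   7.56]
```

```bash
python3 -m inch '[1,2,-4.5,0,0,1,4,-9,0,0,1,6,-13.5,0,0,1,8,-18,0,0,1,10,-22,0,0]';python3 -m inch '[1,0.5,-2,0,0,1,1,-3.5,0,0,1,1,-3.5,0,0]';python3 plan.py .135,.014,-.045,0
```

```text
clock: 13.1
ee_pos: [0.592, 0.0768, 0.4208]
eef_rot: [3.138, -0.155, -0.003]
force: [-0.1, -1.3, -1.1]
gripper_width: 0.0216
grip_force: 30.0
clock: 13.4
ee_pos: [0.6049, 0.1109, 0.4203]
eef_rot: [-3.137, 0.15, 0.005]
force: [0.8, -1.5, -2.1]
gripper_width: 0.0217
grip_force: 30.0
now [0.6049 0.1109 0.4203] yaw -5.49 target yaw -5.62 F [ 0.8 -1.5 -2.1] clk 13.4
P mixer [-0.0023 -0.0464  0.4393] P: s 0.3546 n 0.1443
.135,.014,-.045,0 [0.606  0.1122 0.3457] d cm [ 0.12 -0.14  7.46]
```

```bash
python3 -m inch '[1,0.1,-0.1,2,0,1,0.1,-0.1,4,0,1,0.1,-0.1,6,0,1,0.1,-0.1,7.2,0,1,0.1,-0.1,7.4,0]' 20;python3 plan.py .135,.014,-.045,0 .135,.005,-.045,0 .135,.005,-.045,8  .135,.005,-.045,16 .135,.005,-.045,24 .135,.005,-.045,31
```

```text
clock: 13.9
ee_pos: [0.6056, 0.1086, 0.3467]
eef_rot: [3.137, -0.157, -0.004]
force: [-0.3, -0.1, -1.8]
gripper_width: 0.0218
grip_force: 20.0
now [0.6056 0.1086 0.3467] yaw -5.73 target yaw -5.62 F [-0.3 -0.1 -1.8] clk 13.9
P mixer [-0.0014 -0.0487  0.3657] P: s 0.2904 n 0.1084
.135,.014,-.045,0 [0.606  0.1122 0.3457] d cm [-0.   -0.37  0.1 ]
.135,.005,-.045,0 [0.5982 0.113  0.3412] d cm [-0.78 -0.37  0.55]
.135,.005,-.045,8 [0.5731 0.1155 0.34  ] d cm [-3.3  -0.36  0.67]
.135,.005,-.045,16 [0.5485 0.1179 0.3353] d cm [-5.78 -0.36  1.15]
.135,.005,-.045,24 [0.5247 0.1202 0.3272] d cm [-8.16 -0.35  1.97]
.135,.005,-.045,31 [0.505  0.1222 0.3174] d cm [-10.14  -0.35   2.95]
```

No contact on entry. Now I'll sweep the handle back so that the bed tilts the rod.

```bash
python3 -m inch '[1,-0.8,-0.2,0.5,0,1,-2,-0.2,0.6,0,1,-3.3,-0.2,0.7,0,1,-4.5,-0.2,0.9,0,1,-5.8,-0.2,1.2,0]' 20;python3 -m inch '[1,-1.2,0,0.4,0,1,-2.4,0,0.8,0,1,-3.4,0,1.3,0,1,-4.4,0,1.8,0,1,-4.4,0,1.8,0]'; python3 plan.py .135,.005,-.045,30 .135,.018,-.045,30
cat > tilt.py <<'E'
from plan import *
s=observe();p=capture('scene');pickle.dump(p,open('s3.pkl','wb'))
from scipy.spatial.transform import Rotation as Ro
R=Ro.from_rotvec(s['eef_rot']).as_matrix();x,up=R[:,0],np.array([0,0,1.])
G=s['ee_pos']+.019*up
im=cv2.cvtColor(np.array(p['img']),cv2.COLOR_RGB2GRAY).astype(float)
def samp(f,d):  # shaft profile: brightness sampled along the line from 45mm below origin at angle f, lateral d
    z=-np.sin(f)*x+np.cos(f)*up; xx=np.cos(f)*x+np.sin(f)*up
    pts=np.array([G+z*(-.0358-k)+xx*(-.004+d) for k in np.arange(.02,.09,.004)])
    uv=proj(p,pts).astype(np.float32); return cv2.remap(im.astype(np.float32),uv[:,0],uv[:,1],cv2.INTER_LINEAR).ravel()
res=[]
for deg in np.arange(-6,46,1.):
    f=np.radians(deg); a=samp(f,0); res.append((np.mean(a-(samp(f,.014)+samp(f,-.014))/2),deg,a.std()))
for v in sorted(res,reverse=True)[:6]: print(np.round(v,1))
E
python3 tilt.py
```

```text
clock: 14.4
ee_pos: [0.5485, 0.1177, 0.3375]
eef_rot: [-3.137, 0.156, -0.004]
force: [1.0, 0.8, 0.7]
gripper_width: 0.022
grip_force: 20.0
clock: 14.9
ee_pos: [0.5038, 0.1219, 0.3182]
eef_rot: [3.137, -0.155, -0.0]
force: [0.4, 0.3, -1.1]
gripper_width: 0.0219
grip_force: 20.0
now [0.5038 0.1219 0.3182] yaw -5.66 target yaw -5.62 F [ 0.4  0.3 -1.1] clk 14.9
P mixer [-0.104  -0.0454  0.3372] P: s 0.3171 n 0.0053
.135,.005,-.045,30 [0.5077 0.1219 0.319 ] d cm [ 0.39 -0.04 -0.07]
.135,.018,-.045,30 [0.5189 0.1208 0.3255] d cm [ 1.52 -0.04 -0.72]
[39.7 32.  21.6]
[37.7 31.  20.7]
[37.2 33.  20.8]
[30.6 30.  16.9]
[30.5 34.  19.7]
[20.3 35.  18.5]
```

Measured tilt is about 31.5°, as wanted. I'll grip firmer, lift off the bed to mid-depth, and run down the chute.

```bash
python3 -m inch '[1,0,0,0,0,1,1,0.3,-0.6,0,1,1,0.3,-0.6,0]' 45;python3 -m inch '[1,1,0,1.7,0,1,2,0,3.5,0,1,3,0,5.2,0,1,3,0,5.2,0]';python3 plan.py; python3 tilt.py
```

```text
clock: 15.25
ee_pos: [0.5162, 0.1169, 0.3249]
eef_rot: [-3.137, 0.158, -0.001]
force: [0.5, -0.4, -2.2]
gripper_width: 0.0221
grip_force: 45.0
clock: 15.65
ee_pos: [0.5445, 0.1141, 0.2702]
eef_rot: [-3.137, 0.157, 0.006]
force: [0.3, -0.0, -1.6]
gripper_width: 0.0216
grip_force: 45.0
now [0.5445 0.1141 0.2702] yaw -5.74 target yaw -5.62 F [ 0.3 -0.  -1.6] clk 15.65
P mixer [-0.0627 -0.0492  0.2892] P: s 0.2548 n 0.017
[50.  32.  21.1]
[48.  31.  20.3]
[46.3 33.  19.8]
[38.9 30.  17.4]
[37.4 34.  18.5]
[24.6 29.  12.9]
```

```bash
python3 -m inch '[1,0.8,0,1.3,0,1,1.6,0,2.6,0,1,2.2,0,3.8,0,1,2.7,0,4.7,0,1,2.7,0,4.7,0]';python3 plan.py
```

```text
clock: 16.2
ee_pos: [0.5713, 0.1118, 0.2238]
eef_rot: [-3.138, 0.156, 0.003]
force: [0.3, 0.1, -2.6]
gripper_width: 0.022
grip_force: 45.0
now [0.5713 0.1118 0.2238] yaw -5.71 target yaw -5.62 F [ 0.3  0.1 -2.6] clk 16.2
P mixer [-0.0359 -0.0488  0.2428] P: s 0.2012 n 0.017
```

Full depth without contact. Now sideways under the pin.

```bash
python3 -m inch '[1,0,-1,0,0,1,0,-2,0,0,1,0,-2.8,0,0,1,0,-3.4,0,0,1,0,-3.4,0,0]' 60;python3 plan.py
```

```text
clock: 16.7
ee_pos: [0.5745, 0.1472, 0.2256]
eef_rot: [-3.137, 0.154, -0.0]
force: [0.9, 0.9, -3.2]
gripper_width: 0.0214
grip_force: 60.0
now [0.5745 0.1472 0.2256] yaw -5.61 target yaw -5.62 F [ 0.9  0.9 -3.2] clk 16.7
P mixer [-0.0361 -0.0132  0.2446] P: s 0.2029 n 0.0178
```

```bash
python3 -m inch '[1,-0.5,0.2,-0.87,0,1,-1,0.2,-1.73,0]';python3 -m inch '[1,-0.25,0,-0.43,0,1,-0.5,0,-0.87,0]';python3 -m inch '[1,-0.5,0,-0.87,0]';python3 plan.py
```

```text
clock: 16.9
ee_pos: [0.5641, 0.1444, 0.2433]
eef_rot: [3.138, -0.157, -0.001]
force: [2.3, -0.2, -7.7]
gripper_width: 0.0216
grip_force: 60.0
clock: 17.1
ee_pos: [0.5593, 0.145, 0.2519]
eef_rot: [3.137, -0.157, 0.0]
force: [2.1, -0.6, -7.7]
gripper_width: 0.0216
grip_force: 60.0
clock: 17.2
ee_pos: [0.5544, 0.1455, 0.2601]
eef_rot: [-3.138, 0.157, 0.001]
force: [3.1, -1.0, -7.6]
gripper_width: 0.0215
grip_force: 60.0
now [0.5544 0.1455 0.2601] yaw -5.73 target yaw -5.62 F [ 3.1 -1.  -7.6] clk 17.2
P mixer [-0.056  -0.017   0.2791] P: s 0.2427 n 0.0178
```

The pull takes about 5.8 N, so the bolt is sliding. I expect the stop near P s = 0.272.

```bash
python3 -m inch '[1,-0.5,0,-0.87,0,1,-1,0,-1.73,0,1,-1.25,0,-2.17,0]';python3 plan.py;python3 -m inch '[1,-0.15,0,-0.26,0,1,-0.15,0,-0.26,0]';python3 plan.py
```

```text
clock: 17.5
ee_pos: [0.5416, 0.1471, 0.2828]
eef_rot: [3.137, -0.156, 0.001]
force: [0.8, -1.8, -6.9]
gripper_width: 0.0215
grip_force: 60.0
now [0.5416 0.1471 0.2828] yaw -5.7 target yaw -5.62 F [ 0.8 -1.8 -6.9] clk 17.5
P mixer [-0.0688 -0.0166  0.3018] P: s 0.2688 n 0.018
clock: 17.7
ee_pos: [0.5405, 0.1472, 0.2847]
eef_rot: [3.138, -0.156, 0.0]
force: [-0.2, -1.9, -5.1]
gripper_width: 0.0219
grip_force: 60.0
now [0.5405 0.1472 0.2847] yaw -5.7 target yaw -5.62 F [-0.2 -1.9 -5.1] clk 17.7
P mixer [-0.0699 -0.0166  0.3037] P: s 0.271 n 0.018
```

```bash
for i in 1 2; do python3 -m inch '[1,-0.2,0,-0.35,0,1,-0.2,0,-0.35,0]'; done; python3 plan.py; python3 tilt.py
```

```text
clock: 17.9
ee_pos: [0.5386, 0.1474, 0.2881]
eef_rot: [3.138, -0.156, -0.0]
force: [0.9, -2.4, -5.3]
gripper_width: 0.0217
grip_force: 60.0
clock: 18.1
ee_pos: [0.5366, 0.1476, 0.2914]
eef_rot: [3.138, -0.156, -0.0]
force: [3.3, -2.3, -12.3]
gripper_width: 0.0218
grip_force: 60.0
now [0.5366 0.1476 0.2914] yaw -5.7 target yaw -5.62 F [  3.3  -2.3 -12.3] clk 18.1
P mixer [-0.0739 -0.0166  0.3104] P: s 0.2788 n 0.0179
[41.8 32.  23.3]
[39.6 33.  22.6]
[39.1 31.  22.3]
[33.  34.  20.7]
[31.1 30.  19.1]
[22.7 35.  19.6]
```

At the stop, with the pull now about 10 N. A little more.

```bash
python3 -m inch '[1,-0.1,0,-0.17,0,1,-0.1,0,-0.17,0]'; python3 plan.py
```

```text
clock: 18.35
ee_pos: [0.5358, 0.1476, 0.2927]
eef_rot: [-3.138, 0.156, 0.0]
force: [7.0, -1.8, -16.5]
gripper_width: 0.0217
grip_force: 60.0
now [0.5358 0.1476 0.2927] yaw -5.7 target yaw -5.62 F [  7.   -1.8 -16.5] clk 18.35
P mixer [-0.0747 -0.0167  0.3117] P: s 0.2803 n 0.0179
```

Net pull is about 15.6 N along the slope. I'll hold briefly, then unhook: down 25 mm, sideways 33 mm, and out.

```bash
python3 -m inch '[1,0,0,0,0,1,0,0,0,0,1,0.5,0,0.87,0,1,1.25,0,2.17,0,1,1.25,0,2.17,0]';python3 -m inch '[1,0,1,0,0,1,0,2,0,0,1,0,3.3,0,0,1,0,3.3,0,0]'; python3 plan.py
```

```text
clock: 18.85
ee_pos: [0.5484, 0.1464, 0.2695]
eef_rot: [-3.137, 0.156, 0.003]
force: [-0.3, -0.6, -3.0]
gripper_width: 0.0217
grip_force: 60.0
clock: 19.25
ee_pos: [0.545, 0.1112, 0.2717]
eef_rot: [3.137, -0.161, 0.001]
force: [-0.5, 0.0, -3.4]
gripper_width: 0.0217
grip_force: 60.0
now [0.545  0.1112 0.2717] yaw -5.86 target yaw -5.62 F [-0.5  0.  -3.4] clk 19.25
P mixer [-0.0619 -0.052   0.2907] P: s 0.2557 n 0.0184
```

The bolt is seated and the hook is free. I'll withdraw to just inside the mouth, then straighten the rod against the guard's edge, the reverse of the tilting move.

```bash
python3 -m inch '[1,-1,0,-1.7,0,1,-2,0,-3.5,0,1,-3,0,-5.2,0,1,-3,0,-5.2,0]' 25;python3 plan.py
```

```text
clock: 19.65
ee_pos: [0.515, 0.1173, 0.3256]
eef_rot: [3.138, -0.155, 0.006]
force: [1.0, 1.6, -1.8]
gripper_width: 0.022
grip_force: 25.0
now [0.515  0.1173 0.3256] yaw -5.67 target yaw -5.62 F [ 1.   1.6 -1.8] clk 19.65
P mixer [-0.0924 -0.0489  0.3446] P: s 0.3177 n 0.019
```

```bash
python3 -m inch '[1,1.2,0,-0.4,0,1,2.7,0,-1.2,0,1,4.2,0,-1.8,0,1,5.6,0,-2.3,0,1,7,0,-2.6,0]' 20;python3 -m inch '[1,1.2,0,-0.2,0,1,2.3,0,-0.3,0,1,3,0,-0.3,0,1,3.2,0,-0.3,0,1,3.2,0,-0.3,0]';python3 plan.py; python3 tilt.py
```

```text
clock: 20.15
ee_pos: [0.5853, 0.1094, 0.3484]
eef_rot: [3.137, -0.157, -0.002]
force: [-2.3, -0.7, -3.5]
gripper_width: 0.0217
grip_force: 20.0
clock: 20.65
ee_pos: [0.6165, 0.1066, 0.352]
eef_rot: [-3.138, 0.156, 0.001]
force: [-1.2, 0.4, -2.8]
gripper_width: 0.0221
grip_force: 20.0
now [0.6165 0.1066 0.352 ] yaw -5.69 target yaw -5.62 F [-1.2  0.4 -2.8] clk 20.65
P mixer [ 0.0097 -0.0496  0.371 ] P: s 0.2895 n 0.1205
[26.1 -2.  15.9]
[24.2 -3.  15.9]
[23.4 13.  28.5]
[23.2 14.  28.3]
[21.6 -1.  15.7]
[21.6 15.  28. ]
```

```bash
python3 -m inch '[1,-0.5,0,-2.5,0,1,-0.5,0,-5,0,1,-0.5,0,-7.5,0,1,-0.5,0,-7.5,0]' 30;python3 tilt.py; python3 - <<'E'
from plan import *
for cam in('wrist','top','scene'):
    p=capture(cam); hsv=cv2.cvtColor(np.array(p['img']),cv2.COLOR_RGB2HSV)
    for b in(.01,.055):
        e=proj(p,W(q,np.array([F+(.046+b)*u+k*n for k in(.006,.018,.031)]))); print(cam,b,e.round(0).tolist(),[hsv[int(v[1]),int(v[0])].tolist() if 0<=v[0]<560 and 0<=v[1]<420 else None for v in e])
E
python3 go.py .37 -.322 .352 4.3;python3 go.py .45 -.15 .425 4.3
```

```text
clock: 21.1
ee_pos: [0.612, 0.1078, 0.4309]
eef_rot: [-3.136, 0.156, -0.008]
force: [0.4, 1.2, -2.2]
gripper_width: 0.0221
grip_force: 30.0
[23.3 -1.  12.8]
[21.  -2.  12.9]
[18.9  0.  12.6]
[ 8.7 40.   4.9]
[ 8.5 13.   5.5]
[ 8.4 39.   4.8]
wrist 0.01 [[246.0, 159.0], [245.0, 152.0], [245.0, 145.0]] [[98, 24, 86], [90, 16, 124], [90, 15, 123]]
wrist 0.055 [[244.0, 178.0], [243.0, 172.0], [242.0, 164.0]] [[12, 146, 203], [13, 118, 134], [13, 87, 117]]
top 0.01 [[251.0, 187.0], [251.0, 184.0], [252.0, 180.0]] [[92, 116, 90], [93, 114, 94], [92, 115, 95]]
top 0.055 [[249.0, 191.0], [249.0, 187.0], [250.0, 184.0]] [[91, 112, 80], [92, 116, 86], [93, 115, 91]]
scene 0.01 [[294.0, 271.0], [291.0, 271.0], [287.0, 271.0]] [[102, 13, 99], [85, 11, 136], [85, 11, 137]]
scene 0.055 [[302.0, 257.0], [299.0, 257.0], [295.0, 257.0]] [[13, 153, 229], [13, 43, 142], [14, 36, 158]]
d cm [-19.74  45.07   7.47] len 49.8 turn -10.0 now [0.6112 0.1069 0.4264] yaw -5.69 clock 21.3 F [-0.1  0.7 -1.8] w 0.021799304040143578
d cm [-13.5   27.16   0.16] len 30.3 turn -10.0 now [0.6112 0.1069 0.4264] yaw -5.69 clock 21.3 F [-0.1  0.7 -1.8] w 0.021799304040143578
```

The orange pin shows at the drawn position in two views, and the rod is upright within about 2°. Now back to the front of the rack.

```bash
python3 -m inch '[1,-2,4.5,0,-2,1,-4,9,0,-4,1,-6,13.5,0,-6,1,-8,18,0,-8,1,-10,22,0,-10]';python3 -m inch '[1,-3,4.5,0,0,1,-6,9,1,0,1,-8,14,3,0,1,-10,18,4,0,1,-13,21,5,0]';python3 -m inch '[1,0,0,0,0,1,0,0,0,0]'; python3 go.py .369 -.322 .2125 4.3
```

```text
clock: 21.8
ee_pos: [0.4885, -0.1041, 0.4264]
eef_rot: [-3.139, -0.118, 0.002]
force: [0.4, -0.5, -1.7]
gripper_width: 0.0219
grip_force: 30.0
clock: 22.3
ee_pos: [0.3779, -0.3189, 0.3768]
eef_rot: [-3.138, -0.118, 0.001]
force: [0.9, -0.0, -2.7]
gripper_width: 0.0216
grip_force: 30.0
clock: 22.5
ee_pos: [0.3782, -0.3177, 0.3775]
eef_rot: [-3.138, -0.114, 0.002]
force: [1.2, 0.6, -2.5]
gripper_width: 0.0218
grip_force: 30.0
d cm [-0.94  0.39 16.5 ] len 16.5 turn -0.1 now [ 0.3782 -0.3177  0.3775] yaw 4.18 clock 22.5 F [ 1.2  0.6 -2.5] w 0.02177372358762846
```

```bash
python3 -m inch '[1,-0.9,0.6,4,0,1,-0.9,0.6,8,0,1,-0.9,0.6,12,0,1,-0.9,0.6,15.5,0,1,-0.9,0.6,16.3,0]';python3 -m inch '[1,0,0,0,0]';python3 go.py .468 -.317 .2125 4.3; python3 tilt.py
```

```text
clock: 23.0
ee_pos: [0.3699, -0.3217, 0.2125]
eef_rot: [-3.135, -0.121, 0.005]
force: [-0.7, -0.1, -0.8]
gripper_width: 0.0217
grip_force: 30.0
clock: 23.1
ee_pos: [0.371, -0.323, 0.2154]
eef_rot: [-3.138, -0.12, 0.001]
force: [0.1, -0.2, -1.4]
gripper_width: 0.0218
grip_force: 30.0
d cm [9.72 0.15 0.28] len 9.7 turn 0.1 now [ 0.371  -0.323   0.2154] yaw 4.39 clock 23.1 F [ 0.1 -0.2 -1.4] w 0.02179153204857528
[24.7 -5.  37.7]
[23.8 -6.  45. ]
[20.6 -4.  29. ]
[10.5 25.   3.6]
[10.4 26.   1.2]
[10.2 24.   6. ]
```

```bash
python3 -m inch '[1,2.5,0,0,0,1,5,0,0,0,1,7.5,0,0.2,0,1,9.5,0.1,0.3,0,1,9.9,0.1,0.3,0]';python3 -m inch '[1,0,0,0.4,0,1,0,0,0.7,0,1,0,0,0.7,0]'; python3 go.py .468 -.317 .1968 4.3
```

```text
clock: 23.65
ee_pos: [0.4722, -0.317, 0.2144]
eef_rot: [3.138, 0.121, 0.004]
force: [-0.0, -0.9, -1.8]
gripper_width: 0.0218
grip_force: 30.0
clock: 23.95
ee_pos: [0.4686, -0.3177, 0.2055]
eef_rot: [3.139, 0.117, -0.001]
force: [-0.3, 0.4, -2.9]
gripper_width: 0.0217
grip_force: 30.0
d cm [-0.05 -0.08  0.87] len 0.9 turn -0.0 now [ 0.4686 -0.3177  0.2055] yaw 4.25 clock 23.95 F [-0.3  0.4 -2.9] w 0.02168686177790479
```

```bash
python3 -m inch '[1,0,0,0.4,0,1,0,0,0.4,0]';python3 -m inch '[1,0,0,0.3,0,1,0,0,0.3,0]';python3 go.py .468 -.317 .1968 4.3
```

```text
clock: 24.15
ee_pos: [0.469, -0.3176, 0.2012]
eef_rot: [-3.139, -0.117, 0.001]
force: [0.1, -0.4, -2.0]
gripper_width: 0.0214
grip_force: 30.0
clock: 24.35
ee_pos: [0.4692, -0.3174, 0.1982]
eef_rot: [-3.139, -0.118, 0.001]
force: [-0.2, 0.1, -1.6]
gripper_width: 0.0219
grip_force: 30.0
d cm [-0.12 -0.05  0.14] len 0.2 turn -0.0 now [ 0.4692 -0.3174  0.1982] yaw 4.29 clock 24.35 F [-0.2  0.1 -1.6] w 0.021933515300310742
```

```bash
for i in 1 2; do python3 -m inch '[1,0,0,0.12,0,1,0,0,0.12,0]'; done
```

```text
clock: 24.55
ee_pos: [0.4695, -0.3174, 0.1977]
eef_rot: [3.139, 0.118, -0.0]
force: [-3.7, 1.8, 4.5]
gripper_width: 0.0219
grip_force: 30.0
clock: 24.75
ee_pos: [0.4696, -0.3175, 0.1977]
eef_rot: [3.139, 0.118, 0.0]
force: [-10.0, 5.3, 23.3]
gripper_width: 0.0216
grip_force: 30.0
```

The flange is down on the prongs. I'll ease the load, open and lift away.

```bash
python3 -m inch '[1,0,0,-0.12,0,1,0,0,-0.12,0,0.5,0,0,-0.12,0,0.4,0,0,-0.12,0,0.3,0,0,-0.12,0]' 5;python3 -m inch '[0.3,0,0,0,0,0.3,0,0,0,0,0.3,0,0,-1.5,0,0.3,0,0,-5,0,0.3,0,0,-9,0]';python3 -m inch '[0.3,-5,0,-3,0,0.3,-5,0,-4,0,0.3,-5,0,-4,0,0.3,-5,0,-4,0]';python3 - <<'E'
from h import *
p=capture('wrist'); save(p,'w9'); pickle.dump(p,open('w9.pkl','wb')); print(p['clock'] if 'clock' in p else '',observe()['force'])
hsv=cv2.cvtColor(np.array(p['img']),cv2.COLOR_RGB2HSV)
for n in('hook_rod','rod_handle','rack'):
  for b in cut_out(n,p)[:2]:
    e=np.array(b['extent'])*[560,420,560,420]; print(n,round(b['p'],2),e.round(0))
# expected projections for hanging rod
c=np.array([.4645,-.319,.18]);a=np.radians(4)
X=np.array([np.cos(a),np.sin(a),0]);Y=np.array([-np.sin(a),np.cos(a),0]);Z=np.array([0,0,1])
print('handle top',proj(p,[c+sx*.015*X+sy*.011*Y+.056*Z for sx,sy in((1,1),(1,-1),(-1,-1),(-1,1))]).round(0).tolist(),'flange top',proj(p,[c+sx*.02*X+sy*.02*Y+.006*Z for sx,sy in((1,1),(1,-1),(-1,-1),(-1,1))]).round(0).tolist(),'lip',proj(p,c+.03*Y-.13*Z).round(0))
m=((hsv[:,:,0]>8)&(hsv[:,:,0]<20)&(hsv[:,:,2]>175)&(hsv[:,:,1]>70)).astype(np.uint8)
k,l,st,ce=cv2.connectedComponentsWithStats(m)
for i in range(1,k):
  if st[i,4]>80: print('wood-ish',st[i],ce[i].round(1))
E
```

```text
clock: 25.25
ee_pos: [0.4695, -0.3174, 0.1972]
eef_rot: [-3.139, -0.118, 0.0]
force: [-0.1, 0.2, 0.4]
gripper_width: 0.0426
grip_force: 0.0
clock: 25.75
ee_pos: [0.4691, -0.317, 0.2888]
eef_rot: [-3.138, -0.118, 0.001]
force: [1.0, 0.1, 0.9]
gripper_width: 0.0659
grip_force: 0.0
clock: 26.15
ee_pos: [0.42, -0.321, 0.3274]
eef_rot: [3.139, 0.118, 0.001]
force: [-0.4, 0.4, 0.5]
gripper_width: 0.0657
grip_force: 0.0
 [ 0.91655018  0.24572288 -0.46574171]
hook_rod 0.72 [261. 136. 299. 182.]
rod_handle 0.69 [260. 131. 303. 183.]
rack 0.91 [364.  19. 503. 138.]
rack 0.74 [243.  82. 315. 185.]
handle top [[267.0, 144.0], [294.0, 144.0], [294.0, 181.0], [267.0, 181.0]] flange top [[259.0, 135.0], [302.0, 135.0], [301.0, 177.0], [260.0, 177.0]] lip [[258. 145.]]
wood-ish [267 147  25  34 811] [278.8 163. ]
wood-ish [ 107  177   68   51 1074] [136. 201.]
wood-ish [124 220  42  31 528] [151.5 234.9]
```

The handle and flange sit where a properly hung rod should project. I'll wait a moment, recheck the rod and the switch, and hand in.

```bash
python3 -m inch '[0.3,0,0,0,0,0.3,0,0,0,0,0.3,0,0,0,0,0.3,0,0,0,0,0.3,0,0,0,0]';python3 - <<'E'
from h import *
from station import sign_off
p=capture('wrist');print([(np.array(b['extent'])*[560,420,560,420]).round(0) for b in cut_out('hook_rod',p)[:1]])
t=capture('scene');im=np.array(t['img']).astype(int); m=(im[:,:,0]>150)&(im[:,:,1]<60)
n,l,st,c=cv2.connectedComponentsWithStats(m.astype(np.uint8)); print([c[i].round(1).tolist() for i in range(1,n) if st[i,4]>20])
b=np.array([.509,-.102,.062]);a=np.radians(-8.5);ax=np.array([np.cos(a),np.sin(a),0])
print([proj(t,b+.07*(ax*np.sin(k)+np.array([0,0,np.cos(k)])))[0].round(1).tolist() for k in(-.1,0,.1)])
print(sign_off())
E
```

```text
clock: 26.85
ee_pos: [0.4196, -0.3212, 0.3273]
eef_rot: [-3.139, -0.118, -0.0]
force: [-0.5, 0.1, -1.0]
gripper_width: 0.0656
grip_force: 0.0
[array([263., 134., 301., 182.])]
[]
[[279.9, 192.0], [277.8, 192.6], [275.7, 193.4]]
the job is handed in; nothing more can be done
None
```

I handed the job in at about 27 s. The switch measured about -0.01 rad after it was set and was not touched again, the bolt was drawn and seated with a pull of about 15.6 N, and the rod is back hanging in its rack; my last check for the red switch knob found nothing in the picture, so the lever was not re-checked at hand-in, and no verdict came back.

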